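Isolate the disc sander and prove it dead

ROBOT

A 6-joint arm with a two-finger parallel gripper is mounted at the origin on the work surface. World frame = base frame: x ahead of the robot, y to its left, z up, the work surface at z = 0. Lengths are in m, angles in degrees, forces in N, time in s.
With the tool pointing down it reaches from about 0.35 to 0.875 m from the base axis. Payload 4.2 kg.
Tool frame: the origin (TCP) lies on the front face of the gripper's body, between the roots of the fingers; the fingertips stand finger_overhang ahead of it and the grasp point (between the pads) lies 51 mm ahead of it (finger_overhang is the distance from the TCP to the fingertips, in m); z points along the fingers, y is the line along which they close (so a half turn about z gives the same grasp; the last joint's range is limited). The gripper opens to 87 mm and grips with 3 to 60 N. Pads are 19 mm wide; open, the fingers measure 117 mm over their backs; the gripper's body (75 mm by 190 mm) begins 51 mm behind the grasp point.
Start: joints at [83.973, 22.042, 0.453, 0, -68.411, -14.817], TCP at [0.222, 0.584, 0.292] pointing down, gripper open.
Joint ranges: [-179.83, 179.83], [-69.29, 118.12], [-61.27, 80.66], [-181.25, 117.63], [-171.15, -9.14], [-177.46, 177.46]. Speed limits (degrees/s): [159.86, 159.86, 180, 180, 180, 180].

INTERFACE

Orientations are given as a 3x3 rotation matrix whose columns are the frame's x, y, z axes.
In Python, from station import sense, capture, camera_model, finish_job, finger_overhang gives the robot as it stands. The module is installed in compiled form; this text tells all that it offers.
- The arm moves only by the tool jog_arm, never from a script. Its argument "rows" is a list that holds one entry, the list of rows, each a list of 4 numbers: the shift along the tool's x, y, z in m, then the turn about the tool's z in rad. A call has 1 to 20 rows; each row shifts and turns the commanded pose from where the row before left it, along the tool's axes as they then stand; what a row does not reach is not made up. A row lasts 1/8 s, in which the tool goes at most 62.5 mm and 10.7 degrees, less where a joint would pass 70% of its speed; a pose out of reach is approached as far as the arm can. A call is refused whole if a number of a shift passes 0.0625 or a number of a turn 0.188, either way. A call with a gripper value outside its range is refused whole. "claw" is the opening, from 0 (shut) to 1 (fully open), set as the call begins (left out, the last holds). The fingers move at their own pace and stop on an object; the grip force is fixed at half the most. Time passes only in rows, so rows that do not move let the fingers close. It gives the time, the measured TCP pose, the force, the opening and the grip force at its end, in the units of the state.
- sense(): the state, without advancing time (a new reading comes with each control period).
- capture(name): name is "scene" or "side" or "wrist"; returns the picture (420x560x3 uint8, red, green, blue); there is no depth.
- camera_model(name): a dict with "fovy" (degrees; the focal length in pixels is half the picture's height over the tangent of half this angle, whatever the lens; pixels are square), "cx", "cy" (the principal point, pixels), "k1" (the pictures are not rectified: a ray, as slopes to the right and down, at radius r is drawn at 1 + k1 r^2 times it, then the intrinsics apply), "eye" and "rotation" of the camera in the world. Camera axes: x right, y down, z forward; pixel columns grow to the right and rows downward; lengths in m; the calibration is good to about 2 mm. A picture is of the moment at which its call begins: read the wrist's pose just before it. camera_model takes no time and is no camera call; for the wrist camera it gives the pose at the moment of the call.
- finish_job(): hands the job in; it is judged then, once.
The state is a dict: "time_s": time; "joints": joint angles; "joint_velocities": joint speeds; "effort": joint torques, N m; "tcp_pos": TCP position; "ee_rot": TCP orientation; "wrist_force": force on the tool from outside, world axes, zero at the start; "moment": the same for the moment, N m; "gripper_width": opening from 0.0 (shut) to 1.0 (fully open); "gripper_force": force on a finger pad.
Only numpy, scipy, OpenCV 4.12 (cv2) and the standard library are available. Lean on these libraries where they do the work, as an engineer would, in place of code of your own. Each camera call takes 0.05 s, during which the arm holds its last target. There are 200 camera calls.

TASK

The disc sander is due for a disc change, so make it safe: push the stop button on its starter (the large mushroom) fully in, then switch off the rocker of the socket that the sander's round plug is in, and only after that push the small flat start button fully in to prove that the machine is dead. Nothing needs gripping, the closed fingertips do it all; leave the other two sockets switched on and all three plugs in, and do not shift the loose things lying about.

Things in the scene. Friction and masses are not known exactly. Their poses are not given: they have to be found in the camera images.
- starter: the sander's motor starter: grey plastic box 150 mm wide (y, to the robot's left), 90 mm deep (x), 50 mm thick (z), on the right-hand end of the sander's board. Its lid slopes down towards the robot, 20 degrees from level. Origin at the centre of its underside; z points straight out of the lid, x up the slope
- stop_top (a point): top centre of the STOP button: black mushroom, head 40 mm across, 23 mm proud of the starter's lid, in its robot-left half. The point's axes are the starter's: press along -z. The start button lies 74 mm from it along -y
- stop (a joint): travel of the stop button, m: 0 out, 0.007 fully in. Spring return; it starts to move at about 2 N and is fully in at 6 N
- start_top (a point): top centre of the START button: black, flat-topped, round, 26 mm across, 11 mm proud of the starter's lid, in its robot-right half. Axes as for stop_top: press along -z. A rim 38 mm across and 2 mm high surrounds it
- start (a joint): travel of the start button, m: 0 out, 0.005 fully in. Spring return; it starts to move at about 1.5 N and is fully in at 5 N
- sander_plug_top (a point): top centre of the sander's plug: the round, ribbed rubber one, 48 mm across, standing 30 mm above the socket panel. It may sit in any of the three sockets. Plugs are loose in their sockets and can be pulled out
- charger_plug_top (a point): top centre of the battery charger's plug: a square block 50 x 50 mm, standing 35 mm above the panel
- lamp_plug_top (a point): top centre of the lamp's plug: a slim flat bar 36 x 14 mm on a round foot 37 mm across, standing 27 mm above the panel
- panel: socket panel on the bench: grey, 120 mm deep (x, away from the robot), 272 mm wide (y, to the robot's left), 45 mm high, cable duct behind it. Origin at the centre of its underside. Three sockets at x = 24 mm, y = 75, 0, -75 mm; in front of each, towards the robot, at x = -36 mm, its white rocker: a shallow V 34 mm long (x), 24 mm wide, two halves of 17 mm, pivot in the valley, 3.5 mm above the panel
- socket_left (a point): mouth of the robot-left socket, at its centre, level with the panel's top
- rocker_left (a joint): rocker of the robot-left socket, rad: 0 = on (half next to the socket down), 0.40 = off (half next to the robot down). Starts on. It is stiff (0.05 N m, so 4 to 5 N near its end) and stays where it is left: push it all the way over
- press_left (a point): point on the top face of the robot-left rocker's half next to the robot (push this half down for off), 13 mm from the pivot. On: this half rises 23 degrees towards the robot, its end 10 mm and this point 8.6 mm above the panel. Off: it lies level, 3.5 mm above the panel, and the other half stands up, so press near the robot-side end
- socket_mid (a point): mouth of the middle socket, at its centre, level with the panel's top
- rocker_mid (a joint): rocker of the middle socket, rad: 0 = on (half next to the socket down), 0.40 = off (half next to the robot down). Starts on. It is stiff (0.05 N m, so 4 to 5 N near its end) and stays where it is left: push it all the way over
- press_mid (a point): point on the top face of the middle rocker's half next to the robot (push this half down for off), 13 mm from the pivot. On: this half rises 23 degrees towards the robot, its end 10 mm and this point 8.6 mm above the panel. Off: it lies level, 3.5 mm above the panel, and the other half stands up, so press near the robot-side end
- socket_right (a point): mouth of the robot-right socket, at its centre, level with the panel's top
- rocker_right (a joint): rocker of the robot-right socket, rad: 0 = on (half next to the socket down), 0.40 = off (half next to the robot down). Starts on. It is stiff (0.05 N m, so 4 to 5 N near its end) and stays where it is left: push it all the way over
- press_right (a point): point on the top face of the robot-right rocker's half next to the robot (push this half down for off), 13 mm from the pivot. On: this half rises 23 degrees towards the robot, its end 10 mm and this point 8.6 mm above the panel. Off: it lies level, 3.5 mm above the panel, and the other half stands up, so press near the robot-side end
- hoop_mid (a point): centre of a loose pink foam hoop, 90 mm across, 55 mm high, lying on the sander's work table: leave alone
- block_mid (a point): centre of a loose cork sanding block, 70 x 115 x 32 mm: leave alone
- screwdriver_grip (a point): handle of a loose screwdriver lying on the bench, about 0.2 m long: leave alone
- sander: the disc sander with its starter, on a plywood board 360 mm deep, 520 mm wide, 18 mm thick. Origin on the bench under the starter; x away from the robot, y to its left. The machine stands at y = 150 to 410 mm, up to 0.3 m high, left of the starter
There are look-alikes about, which are no part of the job. What is shaped like the part that bears lamp_plug_top but green or yellow is not meant.

How it is judged (in metres and radians):
On the way, in this order (a step that is already met when the one before it is completed fails the run):
1. the stop button is fully in (value of joint stop above 0.0055 m), for 0.1 s.
2. the rocker of the sander's socket is off (((horizontal distance between sander_plug_top and socket_left below 0.02 m and value of joint rocker_left above 0.26 rad) or (horizontal distance between sander_plug_top and socket_mid below 0.02 m and value of joint rocker_mid above 0.26 rad) or (horizontal distance between sander_plug_top and socket_right below 0.02 m and value of joint rocker_right above 0.26 rad))), for 0.2 s.
3. the start button is fully in, with the sander's socket off (value of joint start above 0.0038 m and ((horizontal distance between sander_plug_top and socket_left below 0.02 m and value of joint rocker_left above 0.26 rad) or (horizontal distance between sander_plug_top and socket_mid below 0.02 m and value of joint rocker_mid above 0.26 rad) or (horizontal distance between sander_plug_top and socket_right below 0.02 m and value of joint rocker_right above 0.26 rad))), for 0.1 s.
At the end, for the whole second after the job is handed in: The sander's socket is off (rocker beyond 0.26 of 0.40 rad), the other two are on (below 0.15), both buttons are out (within 1.5 mm), the plugs are seated (within 6 mm sideways, 4 mm in height) and the loose things are within 20 mm of where they lay (((horizontal distance between sander_plug_top and socket_left below 0.02 m and value of joint rocker_left above 0.26 rad) or (horizontal distance between sander_plug_top and socket_mid below 0.02 m and value of joint rocker_mid above 0.26 rad) or (horizontal distance between sander_plug_top and socket_right below 0.02 m and value of joint rocker_right above 0.26 rad)) and not ((horizontal distance between sander_plug_top and socket_left below 0.02 m and value of joint any of rocker_mid, rocker_right above 0.15 rad) or (horizontal distance between sander_plug_top and socket_mid below 0.02 m and value of joint any of rocker_left, rocker_right above 0.15 rad) or (horizontal distance between sander_plug_top and socket_right below 0.02 m and value of joint any of rocker_left, rocker_mid above 0.15 rad)) and value of joint each of start, stop below 0.0015 m and ((horizontal distance between sander_plug_top and socket_left below 0.006 m and z of sander_plug_top in the frame of socket_left below 0.034 m) or (horizontal distance between sander_plug_top and socket_mid below 0.006 m and z of sander_plug_top in the frame of socket_mid below 0.034 m) or (horizontal distance between sander_plug_top and socket_right below 0.006 m and z of sander_plug_top in the frame of socket_right below 0.034 m)) and ((horizontal distance between charger_plug_top and socket_left below 0.006 m and z of charger_plug_top in the frame of socket_left below 0.039 m) or (horizontal distance between charger_plug_top and socket_mid below 0.006 m and z of charger_plug_top in the frame of socket_mid below 0.039 m) or (horizontal distance between charger_plug_top and socket_right below 0.006 m and z of charger_plug_top in the frame of socket_right below 0.039 m)) and ((horizontal distance between lamp_plug_top and socket_left below 0.006 m and z of lamp_plug_top in the frame of socket_left below 0.031 m) or (horizontal distance between lamp_plug_top and socket_mid below 0.006 m and z of lamp_plug_top in the frame of socket_mid below 0.031 m) or (horizontal distance between lamp_plug_top and socket_right below 0.006 m and z of lamp_plug_top in the frame of socket_right below 0.031 m)) and distance of each of hoop_mid, block_mid, screwdriver_grip from where it was at the start of the episode below 0.02 m); the robot touches nothing.
It fails at once if the start button is pressed (beyond 2 mm) while the sander's socket is still on (value of joint start above 0.002 m and ((horizontal distance between sander_plug_top and socket_left below 0.02 m and value of joint rocker_left below 0.26 rad) or (horizontal distance between sander_plug_top and socket_mid below 0.02 m and value of joint rocker_mid below 0.26 rad) or (horizontal distance between sander_plug_top and socket_right below 0.02 m and value of joint rocker_right below 0.26 rad))).
It fails at once if the rocker of another socket is tipped (beyond 0.15 rad) ((horizontal distance between sander_plug_top and socket_left below 0.02 m and value of joint any of rocker_mid, rocker_right above 0.15 rad) or (horizontal distance between sander_plug_top and socket_mid below 0.02 m and value of joint any of rocker_left, rocker_right above 0.15 rad) or (horizontal distance between sander_plug_top and socket_right below 0.02 m and value of joint any of rocker_left, rocker_mid above 0.15 rad)).
It fails at once if a plug is pulled or lifted more than 5 mm (distance of any of sander_plug_top, charger_plug_top, lamp_plug_top from where it was at the start of the episode above 0.005 m).
It fails at once if a loose thing on the bench is shifted or lifted more than 20 mm (distance of any of hoop_mid, block_mid, screwdriver_grip from where it was at the start of the episode above 0.02 m).
It also fails if it takes over 58 s, if anything falls off the work surface, if the arm or the gripper's body presses on something with over 40 N, if the wrist force passes 120 N, or if a joint passes its speed limit or range.

## Working session

There is one attempt and no reset: what is moved stays moved. The work goes in short steps, Python scripts to look and compute and a tool call to move; the robot and the scene stay as the last step left them, time stands still between calls to the robot, and variables do not carry over. Pictures are saved under pics/ and viewed, at most 10 in all, crops included, and the job is handed in when it is done.

Besides the shell and the picture viewer there is one more tool, called in YAML: its name, and indented under it one key for each argument. jog_arm: Moves the arm, as the interface text tells. Its arguments: {"type":"object","properties":{"rows":{"type":"array"},"claw":{"type":"number"}},"required":["rows"]}

```bash
mkdir -p pics; python3 - <<'E'
from station import *
import cv2,numpy as np
s=sense();print({k:np.round(s[k],3).tolist() for k in('time_s','tcp_pos','ee_rot','wrist_force','gripper_width')},finger_overhang if not callable(finger_overhang) else finger_overhang())
for n in("scene","side","wrist"):
    m=camera_model(n);print(n,{k:np.round(v,4).tolist() for k,v in m.items()})
    cv2.imwrite(f"pics/{n}0.png",capture(n)[:,:,::-1])
E
```

```text
{'time_s': 0.0, 'tcp_pos': [0.222, 0.584, 0.291], 'ee_rot': [[0.934, -0.356, -0.001], [-0.356, -0.934, -0.002], [0.0, 0.002, -1.0]], 'wrist_force': [-0.61, -0.143, -0.319], 'gripper_width': 0.998} 0.0697
scene {'fovy': 51.1923, 'cx': 283.6576, 'cy': 207.8875, 'k1': -0.1442, 'eye': [1.1756, 0.319, 1.0565], 'rotation': [[-0.3994, 0.7367, -0.5457], [0.9168, 0.322, -0.2363], [0.0017, -0.5946, -0.804]]}
side {'fovy': 47.402, 'cx': 281.4826, 'cy': 204.5824, 'k1': -0.0622, 'eye': [0.1743, -0.8812, 1.0339], 'rotation': [[0.9338, -0.2219, 0.2808], [-0.3573, -0.6238, 0.6952], [0.0209, -0.7494, -0.6617]]}
wrist {'fovy': 58.3949, 'cx': 279.4604, 'cy': 213.2734, 'k1': -0.095, 'eye': [0.2879, 0.5583, 0.3828], 'rotation': [[-0.3556, -0.9026, -0.2427], [-0.9346, 0.3441, 0.0898], [0.0024, 0.2587, -0.9659]]}
```

View pics/scene0.png

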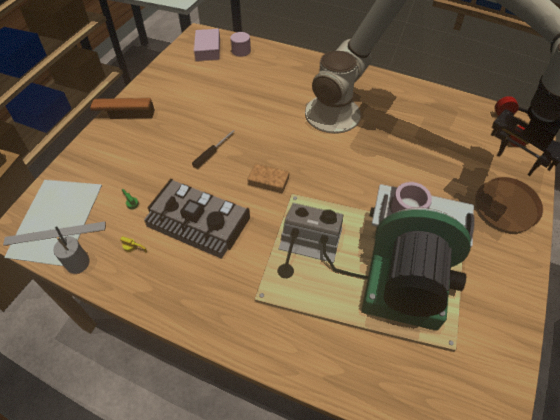

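View pics/side0.png

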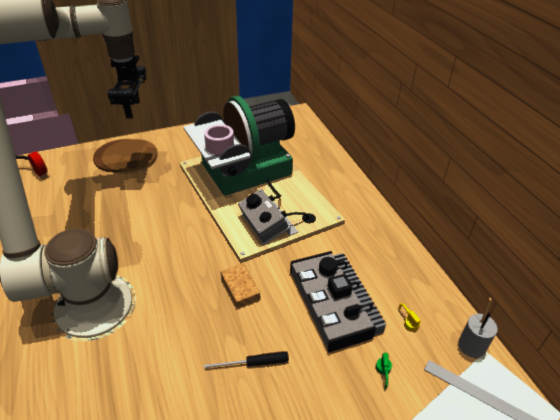

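View pics/wrist0.png

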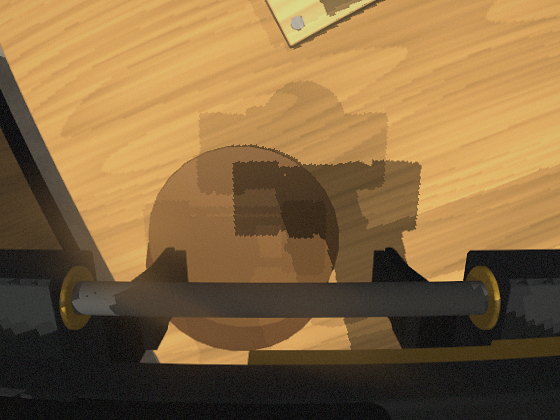

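The scene picture shows the starter at about (312,228) and the panel at (198,215). In the side picture the plugs are round at (327,265), square at (340,284) and a bar at (352,310). I'll enlarge both parts in both views to confirm.

```bash
python3 - <<'E'
import cv2,numpy as np
a=cv2.imread("pics/scene0.png");b=cv2.imread("pics/side0.png")
def c(i,x,y): 
    r=cv2.resize(i[y:y+75,x:x+100],(400,300),interpolation=cv2.INTER_CUBIC)
    r=np.clip(255*(r/255.)**.6,0,255).astype('uint8')
    for k in range(0,100,20):cv2.putText(r,str(x+k),(k*4,9),0,.33,(0,255,255));cv2.line(r,(k*4,10),(k*4,16),(0,255,255))
    for k in range(10,75,20):cv2.putText(r,str(y+k),(0,k*4+3),0,.33,(0,255,255))
    return r
i=np.vstack([np.hstack([c(a,145,178),c(a,265,190)]),np.hstack([c(b,288,250),c(b,228,180)])])
cv2.imwrite("pics/crop1.png",i)
E
```

```text
(no output)
```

View pics/crop1.png

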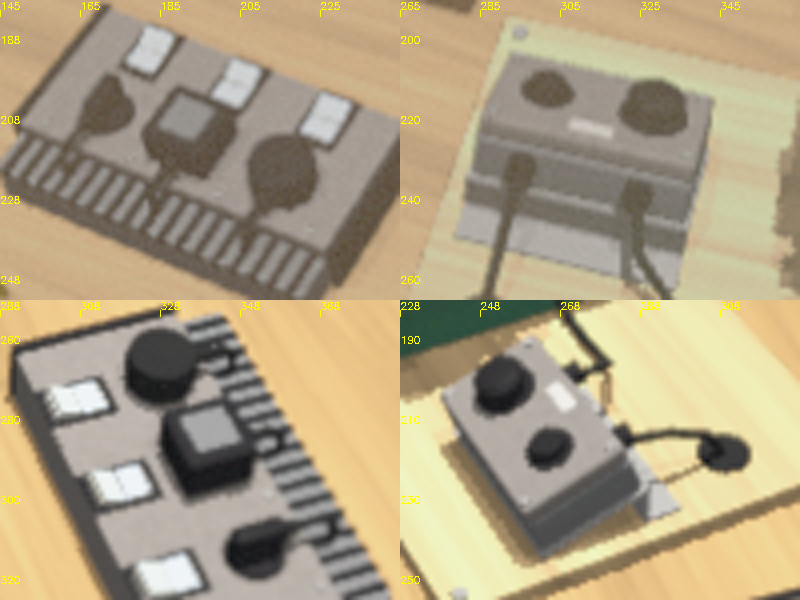

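The plugs are round and ribbed at side (327,265) in the robot-left socket, square at (340,284) in the middle, and a bar on a foot at (352,310) on the right. The sander's is the round one in the left socket, and the crop confirms it. STOP is the large mushroom at scene (329,216) / side (254,200). START is the small one at scene (302,212) / side (265,216).

```bash
cat > h.py <<'E'
import numpy as np,cv2
from station import *
def ray(m,p):
    f=210/np.tan(np.radians(m['fovy']/2));K=np.array([[f,0,m['cx']],[0,f,m['cy']],[0,0,1.]])
    d=cv2.undistortPoints(np.array([[p]],float),K,np.array([m['k1'],0,0,0.]))[0,0]
    d=np.array(m['rotation'])@np.array([d[0],d[1],1]);return np.array(m['eye']),d/np.linalg.norm(d)
def plane(m,p,z):
    e,d=ray(m,p);return e+d*(z-e[2])/d[2]
def tri(*rs):
    A=0;b=0
    for e,d in rs:
        P=np.eye(3)-np.outer(d,d);A=A+P;b=b+P@e
    x=np.linalg.solve(A,b);return x,[round(float(np.linalg.norm((np.eye(3)-np.outer(d,d))@(x-e)))*1e3,1) for e,d in rs]
E
python3 - <<'E'
from h import *
S=camera_model('scene');D=camera_model('side')
P={'stop':((328.75,215.5),(254.2,199.3)),'start':((301.8,211.5),(265.4,215.8)),
'rl':((227,207.5),(307.75,274.75)),'rm':((204.25,199),(318.25,296.25)),'rr':((182.75,190.75),(329.75,319)),
'lidNearR':((290,203.5),(261,231.5)),'lidNearL':((343,215),(239,203)),'lidFarR':((285,220.5),(289,216.5)),'lidFarL':((338.5,232),(260,190))}
for k,(a,b) in P.items():
    x,r=tri(ray(S,a),ray(D,b));print(k,x.round(4),r)
E
```

```text
stop [0.5018 0.1567 0.0964] [3.2, 3.2]
start [0.5123 0.0836 0.0886] [2.3, 2.3]
rl [ 0.5562 -0.1299  0.0454] [3.3, 3.3]
rm [ 0.5542 -0.2057  0.0446] [2.3, 2.3]
rr [ 0.5525 -0.2802  0.0447] [1.8, 1.8]
lidNearR [0.486  0.04   0.0721] [0.3, 0.3]
lidNearL [0.4631 0.1879 0.0669] [2.8, 2.8]
lidFarR [0.5687 0.0532 0.0979] [7.5, 7.5]
lidFarL [0.5357 0.1984 0.0896] [1.9, 1.9]
```

jog_arm:
  rows:
    - [[0,0,-0.04,-0.0925],[0,0,-0.04,-0.0925],[0,0,-0.04,-0.0925],[0,0,-0.04,-0.0925],[0.0173,0.0403,0,0],[0.0173,0.0403,0,0],[0.0173,0.0403,0,0],[0.0173,0.0403,0,0],[0.0173,0.0403,0,0],[0.0173,0.0403,0,0],[0.0173,0.0403,0,0],[0.0173,0.0403,0,0],[0.0173,0.0403,0,0],[0.0173,0.0403,0,0],[0.0173,0.0403,0,0],[0.0173,0.0403,0,0],[0,0,0.03,0],[0,0,0.03,0],[0,0,0.03,0],[0,0,0,0]]
  claw: 0

```text
time_s: 2.65
tcp_pos: [0.4319, 0.1012, 0.3602]
ee_rot: [[1.0, 0.006, -0.005], [0.006, -1.0, -0.003], [-0.005, 0.003, -1.0]]
wrist_force: [-0.8, 0.6, 0.2]
gripper_width: 0.002
gripper_force: 0.0
```

```bash
python3 - <<'E'
from h import *
import pickle
m=camera_model('wrist');i=capture('wrist');cv2.imwrite('pics/w1.png',i[:,:,::-1]);pickle.dump(m,open('w1.pkl','wb'))
E
```

```text
(no output)
```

View pics/w1.png

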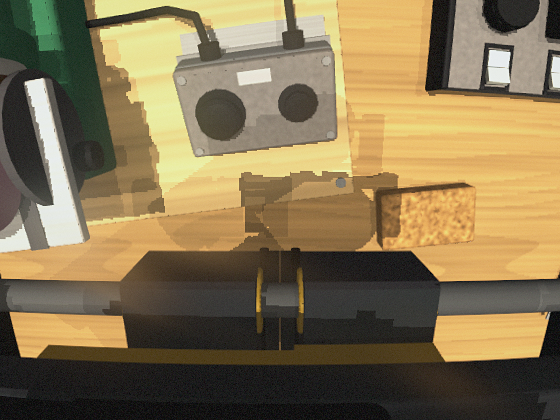

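The wrist picture shows the mushroom STOP at (220,115), START at (297,103), and the left rocker at (498,66).

```bash
python3 - <<'E'
from h import *
import pickle
m=pickle.load(open('w1.pkl','rb'));i=cv2.imread('pics/w1.png');g=i.max(2)
S=camera_model('scene');D=camera_model('side')
o=[]
for n,(cx,cy,R),a,b,z in(('stop',(220,115,34),(328.75,215.5),(254.2,199.3),.095),('start',(297,103,28),(301.8,211.5),(265.4,215.8),.086)):
    k=np.zeros_like(g);cv2.circle(k,(cx,cy),R,255,-1)
    for t in(50,65,80):
        q=((g<t)&(k>0)).astype('uint8');c=max(cv2.findContours(q,0,2)[0],key=cv2.contourArea)
        print(n,t,np.round(cv2.fitEllipse(cv2.convexHull(c)),1) if 0 else [np.round(v,1) for v in cv2.fitEllipse(cv2.convexHull(c))])
    p=cv2.fitEllipse(cv2.convexHull(c))[0]
    x,r=tri(ray(m,p),ray(S,a),ray(D,b));print(x.round(4),r,[plane(m,p,zz).round(4) for zz in(z,)])
w=((i.min(2)>170)).astype('uint8')[30:95,475:520];M=cv2.moments(w,True);p=(475+M['m10']/M['m00'],30+M['m01']/M['m00']);print('rl',p,plane(m,p,.05))
for p in((175,71),(329,41),(197,156),(336,137)): print(plane(m,p,.075).round(4))
E
```

```text
Traceback (most recent call last):
ValueError: max() iterable argument is empty
```

```bash
python3 - <<'E'
from h import *
import pickle
m=pickle.load(open('w1.pkl','rb'));i=cv2.imread('pics/w1.png');g=i.max(2)
S=camera_model('scene');D=camera_model('side')
print(g[115,190:250:4])
for n,(cx,cy,R),a,b,z in(('stop',(220,115,32),(328.75,215.5),(254.2,199.3),.095),('start',(297,103,27),(301.8,211.5),(265.4,215.8),.086)):
    s=g[cy-R:cy+R,cx-R:cx+R];t,q=cv2.threshold(s,0,255,cv2.THRESH_BINARY_INV+cv2.THRESH_OTSU)
    c=max(cv2.findContours(q,0,2)[0],key=cv2.contourArea);e=cv2.fitEllipse(cv2.convexHull(c))
    p=(e[0][0]+cx-R,e[0][1]+cy-R);print(n,t,np.round(p,1),np.round(e[1],1))
    x,r=tri(ray(m,p),ray(S,a),ray(D,b));print(x.round(4),r,plane(m,p,z).round(4))
w=((i.min(2)>150)).astype('uint8')[30:95,475:520];M=cv2.moments(w,True);p=(475+M['m10']/M['m00'],30+M['m01']/M['m00']);print('rl',p,plane(m,p,.05))
for p in((175,71),(329,41),(197,156),(336,137)): print(plane(m,p,.075).round(4))
E
```

```text
[172 181  82  85  82  78  76  80  78  73  75  72  70  69 159]
stop 121.0 [220.5 114.5] [49.4 54. ]
[0.5008 0.1557 0.0962] [1.7, 3.3, 3.5] [0.4995 0.1548 0.095 ]
start 114.0 [297.7 102.7] [38.5 40.3]
[0.5116 0.0834 0.0885] [1.1, 2.1, 2.7] [0.5106 0.0831 0.086 ]
rl (497.7470511140236, 65.37483617300131) [ 0.55525909 -0.12900626  0.05      ]
[0.5406 0.2006 0.075 ]
[0.5682 0.0539 0.075 ]
[0.4588 0.1826 0.075 ]
[0.4783 0.044  0.075 ]
```

jog_arm:
  rows:
    - [[0.0325,-0.0265,0,0],[0.0325,-0.0265,0,0],[0,0,0,0.14],[0,0,0,0.14],[0,0,0,0.14],[0,0,0,0.14],[0,0,0,0.14],[0,0,0,0.14],[0,0,0,0.14],[0,0,0,0.14],[0,0,0,0.14],[0,0,0,0.14],[0,0,0.04,0],[0,0,0.04,0],[0,0,0.04,0],[0,0,0.03,0],[0,0,0,0]]

```text
time_s: 4.82
tcp_pos: [0.4976, 0.1552, 0.2117]
ee_rot: [[0.176, -0.984, -0.002], [-0.984, -0.176, -0.002], [0.001, 0.002, -1.0]]
wrist_force: [0.6, -0.2, 0.4]
gripper_width: 0.004
gripper_force: 0.0
```

```bash
python3 - <<'E'
from h import *
o=[]
for n,x,y in(('side',205,150),('scene',285,160)):
    i=capture(n)[:,:,::-1];o.append(cv2.resize(i[y:y+100,x:x+100],(400,400),interpolation=cv2.INTER_CUBIC))
o=np.clip(255*(np.hstack(o)/255.)**.6,0,255).astype('uint8');cv2.imwrite('pics/c2.png',o)
s=sense();print(s['tcp_pos'],s['wrist_force'],s['joints'])
E
```

```text
[0.49894524 0.15592402 0.21422291] [-0.91737168  0.17378967  0.34549374] [ 35.17975862  16.29431328 -20.38819295   0.06653482 -53.12991991
 -25.03135402]
```

View pics/c2.png

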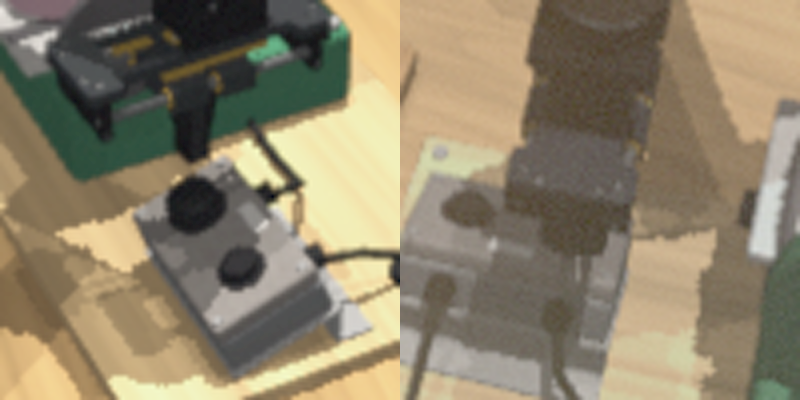

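The closed tips sit about 45 mm above the mushroom, with good clearance to the sander. I'll descend to just above contact.

jog_arm:
  rows:
    - [[0,0,0.02,0],[0,0,0.018,0],[0,0,0.004,0],[0,0,0.004,0],[0,0,0,0]]

```text
time_s: 5.55
tcp_pos: [0.5001, 0.1564, 0.1726]
ee_rot: [[0.179, -0.984, 0.008], [-0.984, -0.179, 0.003], [-0.001, -0.008, -1.0]]
wrist_force: [-5.8, -0.8, 21.0]
gripper_width: 0.002
gripper_force: 10.7
```

```bash
python3 - <<'E'
from h import *
o=[]
for n,x,y in(('side',205,150),('scene',285,160)):
    i=capture(n)[:,:,::-1];o.append(cv2.resize(i[y:y+100,x:x+100],(400,400),interpolation=cv2.INTER_CUBIC))
o=np.clip(255*(np.hstack(o)/255.)**.45,0,255).astype('uint8');cv2.imwrite('pics/c3.png',o)
for k in range(3):
    s=sense();print(s['tcp_pos'],s['wrist_force'],s['moment']);capture('side')
E
```

```text
[0.50007058 0.15633244 0.17259524] [-6.27882207 -1.29483911 20.7847717 ] [-0.2542114   1.39186715 -0.01275447]
[0.50007191 0.15635516 0.17260744] [-5.60281957 -2.13939924 20.99292415] [-0.20894372  1.43253049  0.03419577]
[0.50005809 0.15631375 0.17261778] [-5.1954329  -1.05482954 20.12016445] [-0.19977136  1.39234001 -0.01222211]
```

View pics/c3.png

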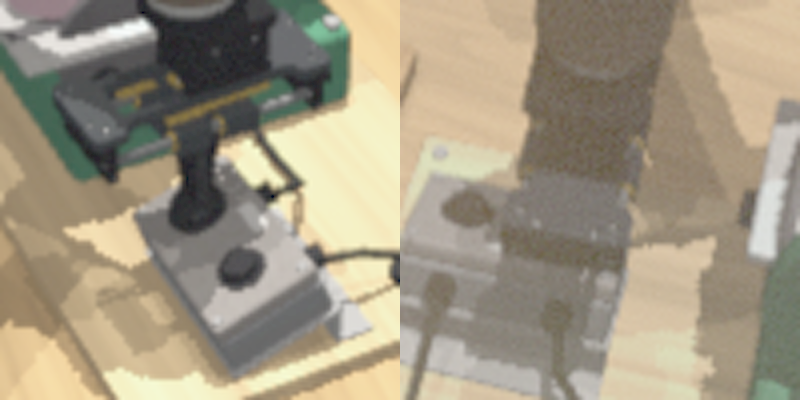

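The tip is on the mushroom with 21 N along the lid normal, against 6 N needed. I'll back off in small steps and check that the button's travel follows.

jog_arm:
  rows:
    - [[0,0,-0.005,0],[0,0,0,0],[0,0,0,0]]

```text
time_s: 6.18
tcp_pos: [0.4996, 0.1562, 0.1741]
ee_rot: [[0.177, -0.984, 0.006], [-0.984, -0.177, 0.003], [-0.002, -0.007, -1.0]]
wrist_force: [1.2, -0.2, 5.7]
gripper_width: 0.007
gripper_force: 2.8
```

jog_arm:
  rows:
    - [[0,0,-0.003,0],[0,0,0,0],[0,0,0,0]]

```text
time_s: 6.55
tcp_pos: [0.4991, 0.1561, 0.1755]
ee_rot: [[0.177, -0.984, 0.004], [-0.984, -0.177, 0.002], [-0.001, -0.005, -1.0]]
wrist_force: [1.6, 2.0, 6.0]
gripper_width: 0.007
gripper_force: 2.5
```

jog_arm:
  rows:
    - [[0,0,-0.003,0],[0,0,0,0],[0,0,0,0]]

```text
time_s: 6.92
tcp_pos: [0.4977, 0.1552, 0.1772]
ee_rot: [[0.176, -0.984, 0.0], [-0.984, -0.176, 0.0], [-0.0, -0.0, -1.0]]
wrist_force: [2.0, 0.6, 3.6]
gripper_width: 0.006
gripper_force: 1.8
```

Force follows the spring through several millimetres, so the button was fully in. Next I'll raise, turn back and go above the panel.

jog_arm:
  rows:
    - [[0,0,-0.04,0],[0,0,-0.04,0],[0,0,0,-0.137],[0,0,0,-0.137],[0,0,0,-0.137],[0,0,0,-0.137],[0,0,0,-0.137],[0,0,0,-0.137],[0,0,0,-0.137],[0,0,0,-0.137],[0,0,0,-0.137],[0,0,0,-0.137],[-0.0059,0.041,0,0],[-0.0059,0.041,0,0],[-0.0059,0.041,0,0],[-0.0059,0.041,0,0],[-0.0059,0.041,0,0],[-0.0059,0.041,0,0],[-0.0059,0.041,0,0],[0,0,0,0]]

```text
time_s: 9.43
tcp_pos: [0.4468, -0.1326, 0.2554]
ee_rot: [[1.0, -0.029, -0.007], [-0.029, -1.0, 0.001], [-0.007, -0.0, -1.0]]
wrist_force: [-0.5, 0.3, -0.3]
gripper_width: 0.009
gripper_force: 0.0
```

```bash
python3 - <<'E'
from h import *
m=camera_model('wrist');i=capture('wrist')[:,:,::-1];cv2.imwrite('pics/w2.png',i)
q=(i.min(2)>140).astype('uint8');n,l,st,c=cv2.connectedComponentsWithStats(q)
for k in range(1,n):
    if 300<st[k,4]<20000: print(st[k],c[k].round(1),plane(m,c[k],.05).round(4))
s=sense();print(s['tcp_pos'],s['ee_rot'][:,0])
E
```

```text
[   0    5   95  125 3033] [51.8 49.1] [0.5724 0.0389 0.05  ]
[ 256   36   33   50 1548] [272.3  60.8] [ 0.5543 -0.1309  0.05  ]
[ 356   39   33   48 1415] [371.3  61.5] [ 0.5524 -0.2052  0.05  ]
[   0  176  115   76 6050] [ 51.6 212.2] [0.4426 0.0605 0.05  ]
[ 0.44749612 -0.13168018  0.25560985] [ 0.99961611 -0.02715978 -0.00547583]
```

View pics/w2.png

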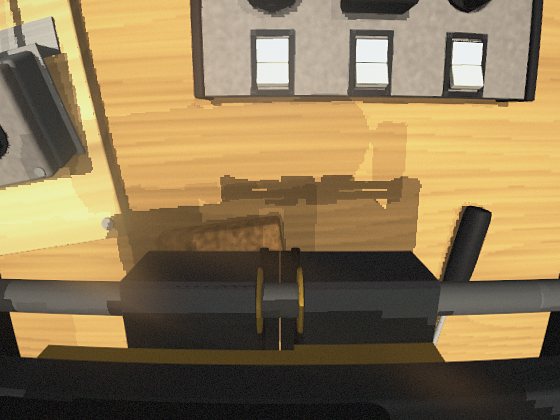

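Left rocker is at (272,61), with its pale robot-side half at the bottom. Going above its robot-side end.

jog_arm:
  rows:
    - [[0.0303,-0.0012,0,0],[0.0303,-0.0012,0,0],[0.0303,-0.0012,0,0],[0,0,0.04,0],[0,0,0.04,0],[0,0,0.03,0],[0,0,0.01,0],[0,0,0,0],[0,0,0,0]]

```text
time_s: 10.6
tcp_pos: [0.5412, -0.1291, 0.1385]
ee_rot: [[1.0, -0.023, 0.002], [-0.023, -1.0, -0.0], [0.002, 0.0, -1.0]]
wrist_force: [0.1, -0.5, 0.9]
gripper_width: 0.006
gripper_force: 0.0
```

```bash
python3 - <<'E'
from h import *
o=[]
for n,x,y in(('side',280,220),('scene',180,160)):
    i=capture(n)[:,:,::-1];o.append(cv2.resize(i[y:y+80,x:x+80],(400,400),interpolation=cv2.INTER_CUBIC))
o=np.clip(255*(np.hstack(o)/255.)**.5,0,255).astype('uint8');cv2.imwrite('pics/c4.png',o)
s=sense();print(s['tcp_pos'],s['wrist_force'])
E
```

```text
[ 0.54113407 -0.12920637  0.13860144] [ 0.02545974  0.75935427 -0.16328446]
```

View pics/c4.png

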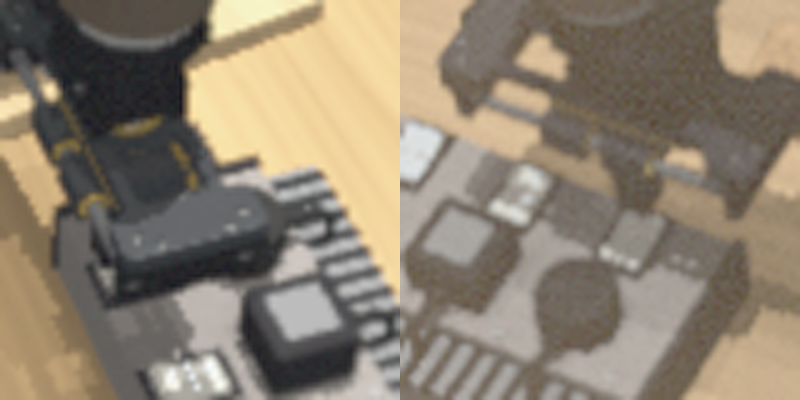

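The tip stands over the robot-side half of the left rocker, clear of the plugs. I'll nudge 3 mm back and press.

jog_arm:
  rows:
    - [[-0.003,0,0,0],[0,0,0.005,0],[0,0,0.004,0],[0,0,0.004,0],[0,0,0.004,0],[0,0,0,0],[0,0,0,0]]

```text
time_s: 11.58
tcp_pos: [0.5378, -0.1292, 0.1201]
ee_rot: [[1.0, -0.024, 0.001], [-0.024, -1.0, -0.0], [0.001, -0.0, -1.0]]
wrist_force: [-0.2, -0.2, 0.2]
gripper_width: 0.008
gripper_force: 0.0
```

jog_arm:
  rows:
    - [[0,0,0.004,0],[0,0,0,0],[0,0,0,0]]

```text
time_s: 11.95
tcp_pos: [0.538, -0.1293, 0.1184]
ee_rot: [[1.0, -0.023, 0.002], [-0.023, -1.0, -0.001], [0.002, 0.001, -1.0]]
wrist_force: [-4.6, 2.2, 13.1]
gripper_width: 0.005
gripper_force: 6.8
```

Force at tip height 0.0487 matches the off position (panel + 3.5 mm). I'll lift and look.

jog_arm:
  rows:
    - [[0,0,-0.02,0],[0,0,-0.04,0],[0,0,-0.04,0],[0,0,-0.041,0],[-0.03,0,0,0],[-0.03,0,0,0],[-0.03,0,0,0],[0,0,0,0],[0,0,0,0]]

```text
time_s: 13.08
tcp_pos: [0.4482, -0.1271, 0.2575]
ee_rot: [[1.0, -0.024, 0.001], [-0.024, -1.0, -0.0], [0.001, 0.0, -1.0]]
wrist_force: [0.2, -0.3, 0.0]
gripper_width: 0.001
gripper_force: 0.0
```

```bash
python3 - <<'E'
from h import *
i=capture('wrist')[:,:,::-1];j=cv2.imread('pics/w2.png')
o=np.vstack([cv2.resize(k[20:110,190:540],None,fx=2.2,fy=2.2,interpolation=cv2.INTER_CUBIC) for k in(j,i)]);cv2.imwrite('pics/c5.png',o)
s=sense();print(s['tcp_pos'],s['ee_rot'][:,0],s['wrist_force'])
E
```

```text
[ 0.44843541 -0.12708262  0.25734505] [ 9.99721744e-01 -2.35686745e-02  9.75476946e-04] [-0.39647184 -0.21277474 -0.4985506 ]
```

View pics/c5.png

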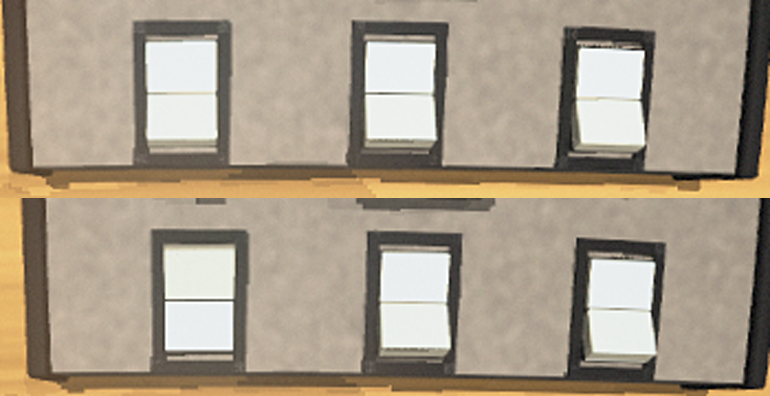

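Bottom row: the left rocker, now at (200,300) in the crop, is flat at the robot side (off); the middle and right are unchanged (on). Now to START.

jog_arm:
  rows:
    - [[0.0089,-0.0354,0,0],[0.0089,-0.0354,0,0],[0.0089,-0.0354,0,0],[0.0089,-0.0354,0,0],[0.0089,-0.0354,0,0],[0.0089,-0.0354,0,0],[0,0,0,0.137],[0,0,0,0.137],[0,0,0,0.137],[0,0,0,0.137],[0,0,0,0.137],[0,0,0,0.137],[0,0,0,0.137],[0,0,0,0.137],[0,0,0,0.137],[0,0,0,0.137],[0,0,0.04,0],[0,0,0.035,0],[0,0,0,0],[0,0,0,0]]

```text
time_s: 15.62
tcp_pos: [0.5072, 0.0845, 0.1832]
ee_rot: [[0.177, -0.984, 0.002], [-0.984, -0.177, 0.0], [0.0, -0.002, -1.0]]
wrist_force: [0.4, 1.0, 0.4]
gripper_width: 0.003
gripper_force: 0.0
```

jog_arm:
  rows:
    - [[0,0,0.006,0],[0,0,0.004,0],[0,0,0.003,0],[0,0,0,0],[0,0,0,0]]

```text
time_s: 16.25
tcp_pos: [0.506, 0.084, 0.1694]
ee_rot: [[0.176, -0.984, 0.0], [-0.984, -0.176, 0.0], [0.0, -0.0, -1.0]]
wrist_force: [0.4, 0.3, -0.1]
gripper_width: 0.01
gripper_force: 0.0
```

jog_arm:
  rows:
    - [[0,0,0.003,0],[0,0,0,0],[0,0,0,0]]

```text
time_s: 16.62
tcp_pos: [0.5062, 0.0841, 0.1666]
ee_rot: [[0.176, -0.984, 0.001], [-0.984, -0.176, 0.0], [-0.0, -0.001, -1.0]]
wrist_force: [0.3, 0.4, 2.8]
gripper_width: 0.003
gripper_force: 1.0
```

jog_arm:
  rows:
    - [[0,0,0.003,0],[0,0,0,0],[0,0,0,0]]

```text
time_s: 17.0
tcp_pos: [0.5065, 0.0842, 0.1637]
ee_rot: [[0.176, -0.984, 0.001], [-0.984, -0.176, 0.0], [-0.0, -0.001, -1.0]]
wrist_force: [0.9, -0.0, 4.2]
gripper_width: 0.004
gripper_force: 2.0
```

The spring curve is as expected; press on to the stop.

jog_arm:
  rows:
    - [[0,0,0.003,0],[0,0,0.003,0],[0,0,0,0],[0,0,0,0]]

```text
time_s: 17.5
tcp_pos: [0.5068, 0.0842, 0.1616]
ee_rot: [[0.178, -0.984, 0.004], [-0.984, -0.178, 0.0], [0.001, -0.004, -1.0]]
wrist_force: [-7.5, 0.2, 27.4]
gripper_width: 0.002
gripper_force: 14.3
```

Bottomed at 27 N after about 5 mm of travel. Lifting clear.

jog_arm:
  rows:
    - [[0,0,-0.01,0],[0,0,-0.03,0],[0,0,-0.04,0],[0,0,-0.04,0],[0,0,-0.04,0],[0,0,0,0],[0,0,0,0],[0,0,0,0],[0,0,0,0]]

```text
time_s: 18.62
tcp_pos: [0.5056, 0.0838, 0.316]
ee_rot: [[0.176, -0.984, -0.002], [-0.984, -0.176, -0.001], [0.001, 0.003, -1.0]]
wrist_force: [-0.0, 0.0, -0.5]
gripper_width: 0.002
gripper_force: 0.0
```

```bash
python3 - <<'E'
from station import *
s=sense();print(s['tcp_pos'],s['wrist_force']);print(finish_job())
E
```

```text
[0.50558304 0.08382069 0.31602385] [-0.04195619  0.0209172  -0.48102781]
the job is handed in; nothing more can be done
None
```

I pressed STOP fully in, switched off the sander's socket (robot-left), then pressed START fully in, and handed the job in at about 19 s; force readings and a picture of the rockers support each step, but the hand-in returned no verdict.

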